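Strainer onto the oil pot, cover off and held

ROBOT

A 7-joint arm with a two-finger parallel gripper is mounted at the origin on the work surface. World frame = base frame: x ahead of the robot, y to its left, z up, the work surface at z = 0. Lengths are in m, angles in rad, forces in N, time in s.
With the tool pointing down it reaches from about 0.4 to 0.875 m from the base axis. Payload 6.5 kg.
Tool frame: the origin (TCP) lies on the mounting face of the last link; the fingertips stand 166 mm ahead of it and the grasp point (between the pads) lies env.grip_depth ahead of it (env.grip_depth is the distance from the TCP to the grasp point, in m); z points along the fingers, y is the direction in which the jaws open and shut (so a half turn about z gives the same grasp; the last joint's range is limited). The gripper opens to 88 mm and grips with 3 to 60 N. Pads are 18 mm wide; open, the fingers measure 123 mm over their backs; the gripper's body (75 mm by 187 mm) begins 45 mm behind the grasp point.
Start: joints at [-1.169, 0.536, -0.004, 1.538, 0.003, 1.067, -0.071], TCP at [0.293, 0.58, 0.405] pointing down, gripper open.
Joint ranges: [-2.7, 2.7], [-0.37, 2.16], [-1.27, 1.26], [0.24, 2.4], [-1.31, 4.45], [0.19, 1.91], [-2.76, 2.76]. Speed limits (rad/s): [2.39, 2.39, 3.14, 3.14, 3.14, 3.14, 3.14].

INTERFACE

Orientations are given as a unit quaternion [w, x, y, z].
In Python, from station import status, cams, ticket, env gives the robot as it stands.
- The arm moves only by the shell command python3 -m inch 'ROWS' [FORCE]. ROWS is JSON, a list of rows, each a list of 3 entries, a list of its own where there are three numbers: the shift along the tool's x, y, z in mm, then the turn, a rotation vector about the tool's x, y, z in rad, then the finger opening in mm, from 0 to 88.1. A call has 1 to 8 rows; each row is the pose to reach, as a shift and turn from the pose measured when the call began, along the tool's axes at that moment; what a row does not reach only later rows make up. A row lasts 1/10 s, in which the tool goes at most 50 mm and 8.59 degrees, less where a joint would pass 70% of its speed; a pose out of reach is approached as far as the arm can. A call with a gripper value outside its range is refused whole. The fingers move at their own pace and stop on an object; FORCE is the grip in N (left out, the last holds). Time passes only in rows, so rows that repeat a pose let the fingers close. It gives the time, the measured TCP pose, the force and the opening at its end, in the units of the state.
- status.observe(): the state, without advancing time (a new reading comes with each control period).
- cams.get_image(name): name is "side" or "top" or "wrist"; returns a dict with "frame" (400x640x3 uint8, red, green, blue), "depth" (400x640 float32, m along the optical axis (not along the pixel's ray), 0 where there is no reading), "K" (3x3 intrinsics, pixels), "rvec" (rotation vector, rad) and "tvec" (3), from world to camera coordinates, as OpenCV has them. Camera axes: x right, y down, z forward; pixel columns grow to the right and rows downward; lengths in m; the calibration is good to about 2 mm. The wrist camera is an equidistant fisheye: a pixel r from the principal point sees the ray r / f radians off the axis. A picture is of the moment at which its call begins.
- ticket.close_job(): hands the job in, once; it reports no verdict.
The state is a dict: "time_s": time; "qpos": joint angles; "dq": joint speeds; "tau": joint torques, N m; "eef_pos": TCP position; "orientation": TCP orientation; "wrist_force": force on the tool from outside, world axes, zero at the start; "wrist_torque": the same for the moment, N m; "gripper_width": finger opening in m.
Only numpy, scipy, OpenCV 4.12 (cv2) and the standard library are available. Lean on these libraries where they do the work, as an engineer would, in place of code of your own. Each camera call takes 0.05 s, during which the arm holds its last target.

TASK

Take the oil pot's nested pair of lids by the strainer's thin centre stem, lower both together gently onto the open pot until the strainer sits fully home in its mouth, and only then let go of the stem. Then take the outer cover alone by its thick wooden collar, lift it straight up off the strainer until its whole rim is clear above the tip of the stem, and finish still holding it there, level, straight above the pot, ready for oil to be strained. Leave the strainer seated flat, never part the cover from the strainer anywhere but on the pot, and leave the pot and everything else on the counter where they are.

Things in the scene. Friction and masses are not known exactly. Their poses are not given: they have to be found in the camera images.
- pot: loose open round steel pot, 0.9 kg, 100 high, outer diameter 100, mouth (inner) diameter 92, wall 4, with two small lug handles on opposite sides (along its own +y and -y, reaching 74 from the axis, 66 above its foot). Origin: centre of its underside, z up. It may be on either side of the counter, and the nested lids on the other.
- strainer: inner lid: loose steel strainer, 0.2 kg, round about z. Origin: centre of its flat foot. Heights above it: plug 0 to 18 (diameter 72 at the foot, 84 from 8 up; 4 play all round in the pot's mouth); flange 18 to 22, diameter 110, which rests on the pot's rim; wooden centre stem, diameter 14, up to 79. Starts standing on its foot on the counter, cover on it. Fully home: origin 82 above the pot's origin.
- cover: outer lid: loose steel cover, 0.2 kg, round about z. Origin: centre of its plate's underside. Plate diameter 120, 3 thick; edge skirt reaching 10 below the origin (inner diameter 116, 3 play round the strainer's flange); wooden centre collar, outer diameter 40, from 3 to 29 above the origin, with a through hole of diameter 22 for the stem. Nested: origin 22 above the strainer's; nothing latches.
- stem_top (a point): tip of the strainer's stem, on its axis, 79 above its foot. Nested, the top 28 of the stem stand free above the cover's collar; the cover rests on the flange, so lifting by the stem lifts both lids.
- collar_top (a point): centre of the top of the cover's collar, 29 above the cover's origin. Nested, the stem's tip is 28 higher, between the fingers of a gripper on the collar. The whole cover is above the stem's tip once lifted 67 from its nested place.
- mug: bystander: white mug, 68 across, 75 high, with a handle; origin centre of underside
- jar: bystander: glass jar with a steel cap, 68 across, 110 high; origin centre of underside
- scraper: bystander: steel griddle scraper, blade 90 wide, wooden handle, 220 long, 18 high, lying flat; origin centre of underside
- basin: bystander: blue enamel basin, 220 across, 80 high; origin centre of underside
- sauce: bystander: amber glass bottle, 60 across, 200 high; origin centre of underside
- can: bystander: closed can, 72 across, 90 high; origin centre of underside
Not all that is in view belongs to the job. Leave any blue or green look-alike of the cover alone.

How it is judged:
On the way:
1. both lids, still nested, sit home on the pot and the stem has been let go (z of strainer in the frame of pot between 0.078 and 0.0855 m and horizontal distance between strainer and pot below 0.008 m and angle between strainer's own z axis and vertical below 0.04 rad and z of cover in the frame of strainer below 0.026 m and horizontal distance between cover and strainer below 0.006 m and contact force between the fingers and strainer below 0.1 N), for 0.2 s.
At the end, for the whole second after the job is handed in: Strainer home in the upright pot (4 mm height, 8 mm off-axis, tilt 0.04 rad), still, untouched; cover held by the fingers 65 to 278 mm above its nested place, within 40 mm of the pot axis, tilt under 0.15 rad, still, touching neither strainer nor pot (z of strainer in the frame of pot between 0.078 and 0.0855 m and horizontal distance between strainer and pot below 0.008 m and angle between strainer's own z axis and vertical below 0.04 rad and angle between pot's own z axis and vertical below 0.05 rad and z of cover in the frame of strainer between 0.087 and 0.3 m and horizontal distance between cover and pot below 0.04 m and angle between cover's own z axis and vertical below 0.15 rad and contact force between the fingers and cover above 1 N and contact force between each of cover, the arm, the fingers and strainer below 0.05 N and contact force between cover and pot below 0.05 N and linear speed of cover below 0.03 m/s and linear speed of strainer below 0.02 m/s); the arm keeps its last pose, push and grip.
It fails at once if the cover is parted from the strainer (by 12 mm up, or shifted off by 15 mm) while the strainer is not seated on the pot ((z of cover in the frame of strainer above 0.034 m or z of cover in the frame of strainer below 0.012 m or horizontal distance between cover and strainer above 0.015 m) and not (z of strainer in the frame of pot between 0.078 and 0.0855 m and horizontal distance between strainer and pot below 0.008 m and angle between strainer's own z axis and vertical below 0.04 rad)).
It fails at once if the strainer is pressed onto the pot with more than 90 N (contact force between strainer and pot above 90 N).
It fails at once if the lids are let go above the pot, more than 8 mm before they are home (horizontal distance between strainer and pot below 0.03 m and z of strainer in the frame of pot above 0.09 m and contact force between the fingers and strainer below 0.05 N).
It fails at once if the pot is shoved by more than 30 mm or tipped (distance of pot from where it was at the start of the episode above 0.03 m or angle between pot's own z axis and vertical above 0.15 rad).
It fails at once if a bystander is moved by more than 30 mm or tipped (distance of any of mug, jar, scraper, basin, sauce, can from where it was at the start of the episode above 0.03 m or angle between any of mug, jar, basin, sauce, can's own z axis and vertical above 0.3 rad).
It also fails if it takes over 48 s, if anything falls off the work surface, if the arm or the gripper's body presses on something with over 40 N, if the wrist force passes 120 N, or if a joint passes its speed limit or range.

## Working session

There is one attempt and no reset: what is moved stays moved. The work goes in short steps, Python scripts to look and compute and a shell command to move; the robot and the scene stay as the last step left them, time stands still between calls to the robot, and variables do not carry over. Pictures are saved under pics/ and viewed, and the job is handed in when it is done.

```bash
ls; mkdir -p pics; python3 - <<'E'
from station import status,cams,env
import cv2
s=status.observe()
for k,v in s.items(): print(k,v)
print(env.grip_depth)
for n in("side","top","wrist"):
    d=cams.get_image(n); cv2.imwrite(f"pics/{n}0.png",d["frame"][:,:,::-1]); print(n,d["K"].tolist(),d["rvec"],d["tvec"])
E
```

```text
pics
time_s 0.0
qpos [-1.16919337  0.53715462 -0.00444342  1.53882937  0.00262204  1.06728016
 -0.07124283]
dq [-0.00069461  0.00153708  0.00080542 -0.00029437  0.00129469 -0.00061864
 -0.00099272]
tau [ 5.39623325e-04 -5.70980108e+01  9.90658365e-01 -2.51603401e+01
 -5.63272065e-02  1.77057926e-02  1.25250722e-04]
eef_pos [0.29295705 0.57988718 0.40386334]
orientation [-1.24572734e-04  2.31753141e-01  9.72774274e-01 -8.23554345e-04]
wrist_force [-0.2313142   0.10347472  0.99277843]
wrist_torque [ 0.01382021 -0.02026041  0.03667511]
gripper_width 0.08796764624496357
0.1473
side [[436.8123711446436, 0.0, 318.22301406343223], [0.0, 436.8123711446436, 204.04864688299202], [0.0, 0.0, 1.0]] [ 2.23834817 -0.30898821  0.14958866] [-0.48771386  0.14002628  1.28053116]
top [[367.5631600131662, 0.0, 314.5091554081897], [0.0, 367.5631600131662, 206.37193120966216], [0.0, 0.0, 1.0]] [ 2.16871975 -2.17685922  0.11398552] [-0.00981615  0.50037478  1.22157373]
wrist [[309.70691628693146, 0.0, 326.13306135989006], [0.0, 309.70691628693146, 198.6910705916115], [0.0, 0.0, 1.0]] [-2.44570163 -1.50416049 -0.23050722] [-0.64980461 -0.04054839  0.39128788]
```

View pics/side0.png

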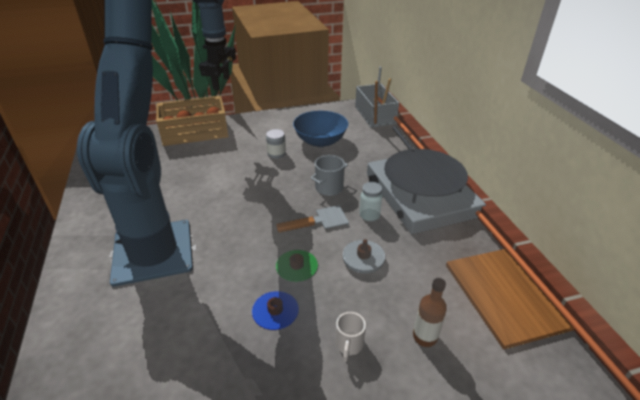

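View pics/top0.png

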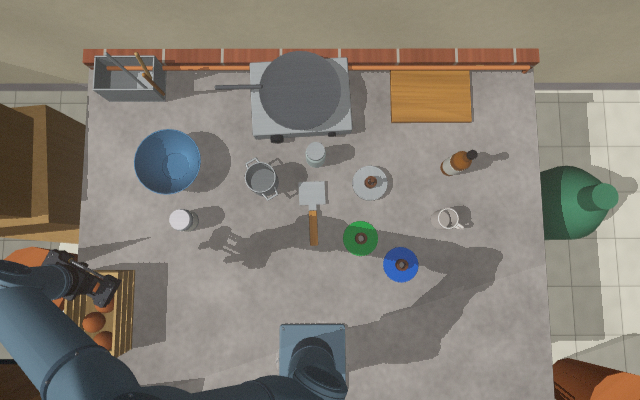

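View pics/wrist0.png

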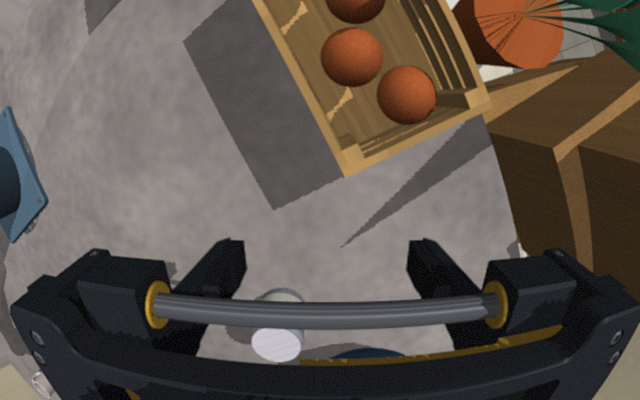

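Cover candidates are the steel-grey lid at top (370,182) / side (364,257), the green lid at top (361,238) and the blue lid at top (401,264). I choose the grey one, because the blue and green lids are look-alikes. The pot is at top (261,178). Next I crop close and measure.

```bash
cat > h.py <<'E'
import numpy as np, cv2
from station import status,cams,env
from scipy.spatial.transform import Rotation as Ro
def grab(n):
    d=cams.get_image(n); d["R"]=cv2.Rodrigues(np.array(d["rvec"],float))[0]; d["t"]=np.array(d["tvec"],float).ravel(); d["n"]=n; return d
def ray(d,u,v):
    K=d["K"]; uv=np.stack([np.asarray(u,float),np.asarray(v,float)],-1).reshape(-1,2)
    x=(uv-[K[0][2],K[1][2]])/K[0][0]
    if d["n"]=="wrist":
        th=np.linalg.norm(x,axis=1,keepdims=True); c=np.hstack([x/np.maximum(th,1e-9)*np.sin(th),np.cos(th)])
    else: c=np.hstack([x,np.ones((len(x),1))])
    return -d["R"].T@d["t"], c@d["R"]
def onz(d,u,v,z):
    o,r=ray(d,u,v); return o+r*((z-o[2])/r[:,2:3])
def cloud(d):
    v,u=np.mgrid[0:400,0:640]; z=d["depth"]; K=d["K"]
    x=(u-K[0][2])/K[0][0]; y=(v-K[1][2])/K[0][0]
    c=np.stack([x*z,y*z,z],-1); return (c-d["t"])@d["R"]
def circ(p):
    A=np.c_[2*p,np.ones(len(p))]; s=np.linalg.lstsq(A,(p**2).sum(1),rcond=None)[0]; return s[0],s[1],np.sqrt(s[2]+s[0]**2+s[1]**2)
def tool(s=None):
    s=s or status.observe(); q=s["orientation"]; return np.array(s["eef_pos"]),Ro.from_quat([q[1],q[2],q[3],q[0]])
E
python3 - <<'E'
from h import *
d=grab("top"); cv2.imwrite("pics/crop1.png",cv2.resize(d["frame"][120:290,220:430,::-1],None,fx=3.5,fy=3.4,interpolation=cv2.INTER_CUBIC))
P=cloud(d); np.set_printoptions(precision=4,suppress=True)
print("counter z",np.median(P[300:320,200:260,2]))
def blob(u0,u1,v0,v1,zlo,zhi):
    q=P[v0:v1,u0:u1].reshape(-1,3); dd=d["depth"][v0:v1,u0:u1].ravel(); q=q[(dd>0)&(q[:,2]>zlo)&(q[:,2]<zhi)]; return q
q=blob(345,395,155,210,.015,.035); print("plate",len(q),np.median(q[:,2]),(q.min(0)+q.max(0))/2,q.max(0)-q.min(0),cv2.minEnclosingCircle(q[:,:2].astype(np.float32)))
q=blob(345,395,155,210,.042,.055); print("collar",len(q),q.mean(0), np.median(q[:,2]))
q=blob(345,395,155,210,.065,.1); print("stem",len(q),q.mean(0))
q=blob(240,290,155,205,.09,.11); print("rim",len(q),np.median(q[:,2]),cv2.minEnclosingCircle(q[:,:2].astype(np.float32)),circ(q[:,:2]))
q=blob(235,295,150,205,.045,.075);print("lugs?",len(q),q.mean(0))
E
```

```text
counter z 0.00015380831256193658
plate 858 0.02611009144848729 [ 0.5805 -0.2001  0.0251] [0.118  0.1201 0.0194] ((0.5810948610305786, -0.20006492733955383), 0.060228507965803146)
collar 74 [ 0.5803 -0.1986  0.0511] 0.051152867398205376
stem 16 [ 0.5805 -0.1986  0.078 ]
rim 151 0.09955230347939037 ((0.5891536474227905, 0.16373279690742493), 0.050042398273944855) (np.float64(0.5884493813281032), np.float64(0.16339260892576526), np.float64(0.0476042046642875))
lugs? 209 [0.5897 0.1658 0.0652]
```

View pics/crop1.png

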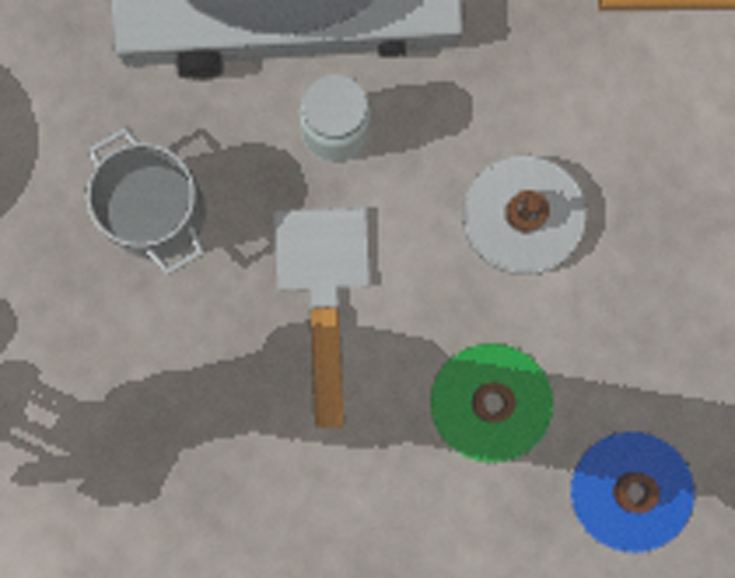

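The crop confirms it. The grey lid at crop (525,213) has a stem in its collar hole, while the green and blue ones have empty holes. The lids are at about (0.5805,-0.199) and the pot at about (0.5888,0.1635). I cross-check with the side view and compute the first move.

```bash
cat >> h.py <<'E'
def go(x,y,z):
    "tool shift (mm) to bring the grasp point to x,y,z with present orientation, and tilt-correcting rotvec"
    p,R=tool(); g=p+R.apply([0,0,env.grip_depth]); print("grasp now",g.round(4),"toolz",R.apply([0,0,1]).round(4),"tooly",R.apply([0,1,0]).round(3))
    zt=R.inv().apply([0,0,-1]); rv=np.cross([0,0,1],zt); Rn=R*Ro.from_rotvec(rv)
    tcp=np.array([x,y,z])-Rn.apply([0,0,env.grip_depth])
    print("shift mm",(R.inv().apply(tcp-p)*1000).round(1),"turn",rv.round(4))
E
python3 - <<'E'
from h import *
d=grab("side"); cv2.imwrite("pics/crop2.png",cv2.resize(d["frame"][140:290,260:410,::-1],None,fx=4,fy=4,interpolation=cv2.INTER_CUBIC))
P=cloud(d)
q=P[225:290,335:395].reshape(-1,3); s=q[(q[:,2]>.058)&(q[:,2]<.078)&(abs(q[:,0]-.58)<.05)]; print("stem",len(s),s.mean(0))
s=q[(q[:,2]>.018)&(q[:,2]<.035)]; print("plate",cv2.minEnclosingCircle(s[:,:2].astype(np.float32)))
q=P[140:205,300:360].reshape(-1,3); s=q[(q[:,2]>.096)&(q[:,2]<.104)]; print("rim",cv2.minEnclosingCircle(s[:,:2].astype(np.float32)))
go(.5805,-.199,.20)
E
```

```text
stem 30 [ 0.58294266 -0.20395839  0.07017267]
plate ((0.5840222835540771, -0.20066708326339722), 0.06128913536667824)
rim ((0.5900536775588989, 0.16142283380031586), 0.052257221192121506)
grasp now [0.293  0.5799 0.257 ] toolz [-3.e-04 -7.e-04 -1.e+00] tooly [ 0.451  0.893 -0.001]
shift mm [-607.8 -565.7   57.5] turn [-0.0008  0.0001  0.    ]
```

View pics/crop2.png

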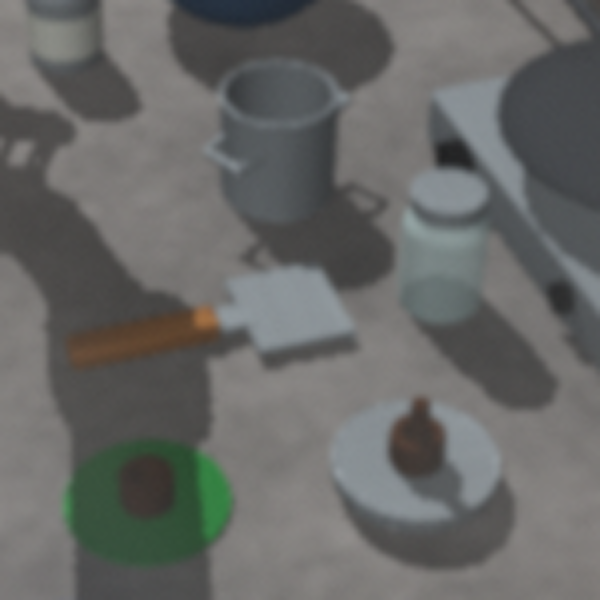

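The side crop shows the stemmed grey lid at crop (420,450) and the open pot at (280,95), and both views agree to about 3 mm. Moving over the lids now.

```bash
python3 -m inch '[[[-608,-566,20],[0,0,0],88],[[-608,-566,20],[0,0,0],88],[[-608,-566,20],[0,0,0],88],[[-608,-566,20],[0,0,0],88],[[-608,-566,20],[0,0,0],88],[[-608,-566,20],[0,0,0],88],[[-608,-566,20],[0,0,0],88],[[-608,-566,20],[0,0,0],88]]' 40; python3 -c "
from h import *
go(.5815,-.1995,.2)"
```

```text
time_s: 1.05
eef_pos: [0.4318, 0.203, 0.3953]
orientation: [0.0, 0.232, 0.973, -0.0]
wrist_force: [0.9, 0.6, -0.6]
gripper_width: 0.088
grasp now [0.4318 0.2029 0.248 ] toolz [ 2.e-04 -3.e-04 -1.e+00] tooly [ 0.451  0.893 -0.   ]
shift mm [-315.1 -291.8   48.2] turn [-0.0002  0.0004  0.    ]
```

```bash
python3 -m inch '[[[-315,-292,20],[0,0,0],88],[[-315,-292,20],[0,0,0],88],[[-315,-292,30],[0,0,0],88],[[-315,-292,30],[0,0,0],88],[[-315,-292,40],[0,0,0],88],[[-315,-292,48],[0,0,0],88],[[-315,-292,48],[0,0,0],88],[[-315,-292,48],[0,0,0],88]]'; python3 -m inch '[[[0,0,0],[0,0,0],88],[[0,0,0],[0,0,0],88]]'; python3 -c "
from h import *
go(.5815,-.1995,.13)"
```

```text
time_s: 1.85
eef_pos: [0.5699, -0.1695, 0.3528]
orientation: [0.0, 0.232, 0.973, 0.0]
wrist_force: [1.4, 0.3, 0.4]
gripper_width: 0.088
time_s: 2.05
eef_pos: [0.5697, -0.1706, 0.3523]
orientation: [-0.0, 0.233, 0.973, -0.0]
wrist_force: [-0.2, 0.4, -0.1]
gripper_width: 0.0876
grasp now [ 0.5696 -0.1707  0.205 ] toolz [-4.e-04 -2.e-04 -1.e+00] tooly [ 0.453  0.892 -0.   ]
shift mm [-23.6 -20.4  75. ] turn [-0.0004 -0.0002  0.    ]
```

```bash
python3 -m inch '[[[-24,-20,20],[0,0,0],88],[[-24,-20,40],[0,0,0],88],[[-24,-20,60],[0,0,0],88],[[-24,-20,75],[0,0,0],88],[[-24,-20,75],[0,0,0],88],[[-24,-20,75],[0,0,0],88]]'; python3 - <<'E'
from h import *
go(.5815,-.1995,.073)
for n in ("wrist","top"):
    d=grab(n); cv2.imwrite(f"pics/{n}3.png",d["frame"][:,:,::-1])
E
```

```text
time_s: 2.65
eef_pos: [0.5823, -0.1984, 0.2777]
orientation: [-0.0, 0.232, 0.973, 0.0]
wrist_force: [-0.9, 0.2, 0.2]
gripper_width: 0.088
grasp now [ 0.5822 -0.1984  0.1304] toolz [-2.e-04  1.e-04 -1.e+00] tooly [0.452 0.892 0.   ]
shift mm [ 0.2 -1.3 57.4] turn [ 0.     -0.0002  0.    ]
```

View pics/wrist3.png

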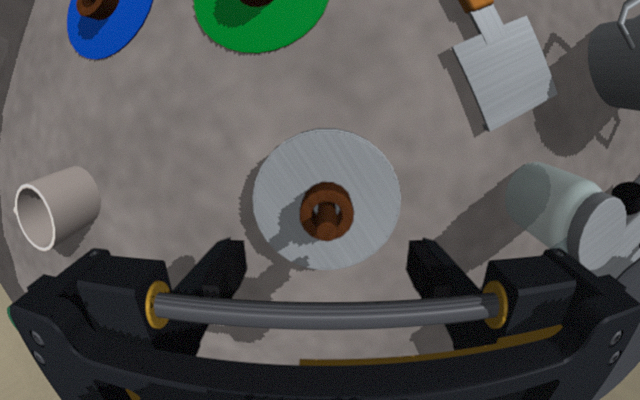

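The wrist view shows the steel plate centred near (327,199) with the collar and stem at (327,213). I measure it by casting rays.

```bash
python3 - <<'E'
from h import *
d=grab("wrist"); f=d["frame"]; hsv=cv2.cvtColor(f,cv2.COLOR_RGB2HSV)
m=((hsv[...,0]<15)&(hsv[...,1]>90)).astype(np.uint8); m[:170]=0;m[250:]=0;m[:,:290]=0;m[:,365:]=0
v,u=np.nonzero(m); print("brown",u.min(),u.max(),v.min(),v.max())
cv2.imwrite("pics/w3crop.png",cv2.resize(f[110:290,230:420,::-1],None,fx=3.3,fy=3.3,interpolation=cv2.INTER_CUBIC))
dep=d["depth"]; 
# points by depth (optical axis)
K=d["K"]; vv,uu=np.mgrid[100:300,220:430]; o,r=ray(d,uu.ravel(),vv.ravel()); zc=r@d["R"].T[:,2]; 
cz=(r@ d["R"].T)[:,2]; z=dep[100:300,220:430].ravel(); p=o+r*(z/cz)[:,None]; ok=z>0
q=p[ok]
for nm,a,b in(("plate",.018,.033),("collar",.044,.056),("stem",.074,.084)):
    s=q[(q[:,2]>a)&(q[:,2]<b)&(np.hypot(q[:,0]-.581,q[:,1]+.2)<.08)]
    print(nm,len(s),np.median(s[:,2]) if len(s) else 0,s.mean(0) if len(s) else 0, cv2.minEnclosingCircle(s[:,:2].astype(np.float32)) if len(s) else 0)
go(.5815,-.1995,.073)
E
```

```text
brown 301 353 181 238
plate 13952 0.02559014119457398 [ 0.57730983 -0.19509709  0.0256061 ] ((0.5820885300636292, -0.19774776697158813), 0.060571759939193726)
collar 1520 0.051340070536744595 [ 0.57804609 -0.1953755   0.05093834] ((0.5815539956092834, -0.19727598130702972), 0.020146366208791733)
stem 391 0.07932317702539876 [ 0.5809893  -0.19688038  0.07900906] ((0.5817694664001465, -0.19741421937942505), 0.007504716049879789)
grasp now [ 0.5827 -0.1993  0.1311] toolz [ 1.5e-03 -6.0e-04 -1.0e+00] tooly [0.453 0.892 0.   ]
shift mm [ 0.8 -0.7 58.1] turn [ 0.0001  0.0016 -0.    ]
```

View pics/w3crop.png

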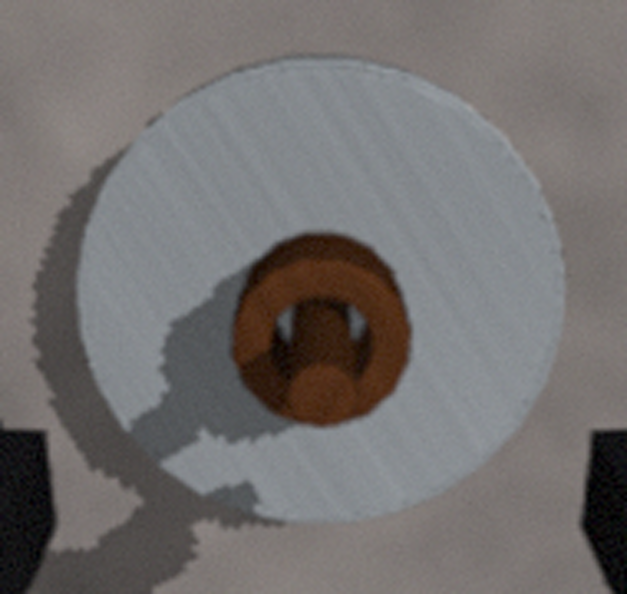

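The stem is centred between the fingers. I descend until the tips are about 3.5 mm above the collar.

```bash
python3 -m inch '[[[0,0,15],[0,0,0],88],[[0,0,30],[0,0,0],88],[[0,0,43],[0,0,0],88],[[0,0,52],[0,0,0],88],[[0,0,57],[0,0,0],88],[[0,0,57],[0,0,0],88],[[0,0,57],[0,0,0],88]]'; python3 - <<'E'
from h import *
for i in range(3): go(.5818,-.198,.0735)
d=grab("side"); cv2.imwrite("pics/side4.png",cv2.resize(d["frame"][180:300,290:440,::-1],None,fx=5,fy=5,interpolation=cv2.INTER_CUBIC))
E
```

```text
time_s: 3.5
eef_pos: [0.5827, -0.1994, 0.2216]
orientation: [0.001, 0.233, 0.973, -0.0]
wrist_force: [-0.3, -0.6, 0.2]
gripper_width: 0.0879
grasp now [ 0.583  -0.1995  0.0743] toolz [ 1.8e-03 -8.0e-04 -1.0e+00] tooly [0.453 0.892 0.   ]
shift mm [1.4 0.8 0.8] turn [ 0.0001  0.0019 -0.    ]
grasp now [ 0.583  -0.1995  0.0743] toolz [ 1.8e-03 -8.0e-04 -1.0e+00] tooly [0.453 0.892 0.   ]
shift mm [1.4 0.8 0.8] turn [ 0.0001  0.0019 -0.    ]
grasp now [ 0.583  -0.1995  0.0743] toolz [ 1.8e-03 -8.0e-04 -1.0e+00] tooly [0.453 0.892 0.   ]
shift mm [1.4 0.8 0.8] turn [ 0.0001  0.0019 -0.    ]
```

View pics/side4.png

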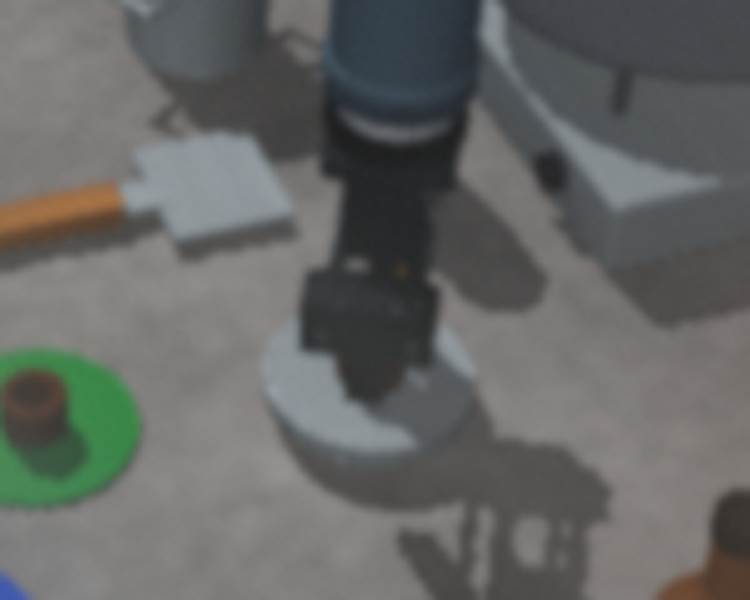

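The side view shows a finger at (375,370) just above the collar with the lids undisturbed. I make a 1 mm correction and close on the stem.

```bash
python3 -m inch '[[[1,1,0.8],[0,0,0],88],[[1,1,0.8],[0,0,0],40],[[1,1,0.8],[0,0,0],5],[[1,1,0.8],[0,0,0],5],[[1,1,0.8],[0,0,0],5],[[1,1,0.8],[0,0,0],5],[[1,1,0.8],[0,0,0],5],[[1,1,0.8],[0,0,0],5]]' 40;  python3 -m inch '[[[0,0,0],[0,0,0],5],[[0,0,0],[0,0,0],5],[[0,0,0],[0,0,0],5],[[0,0,0],[0,0,0],5]]'; python3 -c "
from h import *
go(.5818,-.198,.0735)
print(status.observe()['wrist_force'])"
```

```text
time_s: 4.35
eef_pos: [0.5823, -0.1981, 0.221]
orientation: [0.001, 0.233, 0.973, -0.0]
wrist_force: [0.5, 0.6, 0.3]
gripper_width: 0.0343
time_s: 4.75
eef_pos: [0.5823, -0.1982, 0.221]
orientation: [0.001, 0.233, 0.973, -0.0]
wrist_force: [-0.4, -0.6, -0.8]
gripper_width: 0.0125
grasp now [ 0.5826 -0.1984  0.0737] toolz [ 0.0022 -0.0011 -1.    ] tooly [ 0.453  0.892 -0.   ]
shift mm [ 0.5 -0.   0.2] turn [-0.      0.0024  0.    ]
[-0.42662312 -0.6269394  -0.77382572]
```

```bash
python3 -m inch '[[[0,0,-1],[0,0,0],5],[[0,0,-4],[0,0,0],5],[[0,0,-10],[0,0,0],5],[[0,0,-18],[0,0,0],5],[[0,0,-24],[0,0,0],5],[[0,0,-28],[0,0,0],5],[[0,0,-30],[0,0,0],5],[[0,0,-30],[0,0,0],5]]'; python3 - <<'E'
from h import *
print(status.observe()['wrist_force'],status.observe()['gripper_width'])
d=grab("wrist"); cv2.imwrite("pics/w5.png",d["frame"][:,:,::-1])
d=grab("side"); cv2.imwrite("pics/side5.png",cv2.resize(d["frame"][160:300,290:440,::-1],None,fx=4,fy=4,interpolation=cv2.INTER_CUBIC))
E
```

```text
time_s: 5.55
eef_pos: [0.5823, -0.1982, 0.2514]
orientation: [0.001, 0.233, 0.973, -0.0]
wrist_force: [-0.5, -0.8, -5.4]
gripper_width: 0.0128
[-0.4754314  -0.82236576 -5.43875082] 0.012824779763837522
```

View pics/w5.png

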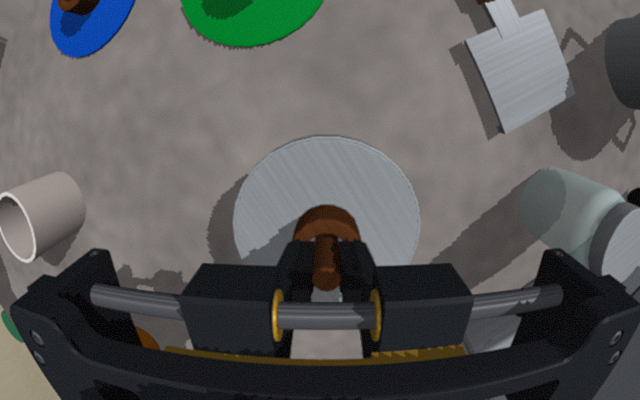

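View pics/side5.png

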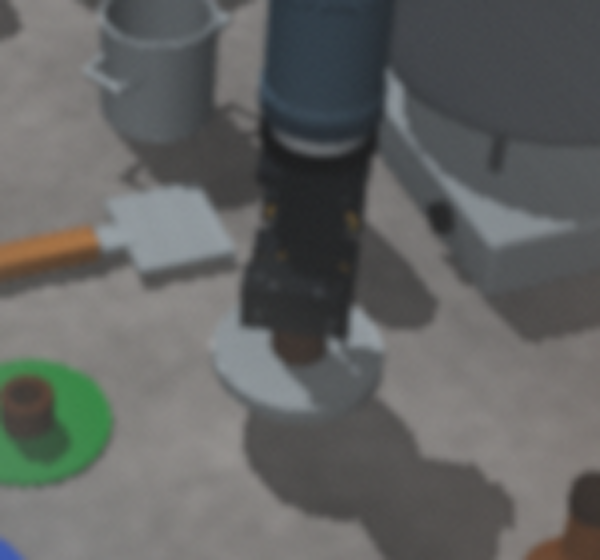

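Both lids are off the counter with about 4.6 N on the wrist, still nested and level, with the stem between the pads at wrist (327,260). I raise them well above the jar.

```bash
python3 -m inch '[[[0,0,-8],[0,0,0],5],[[0,0,-25],[0,0,0],5],[[0,0,-45],[0,0,0],5],[[0,0,-65],[0,0,0],5],[[0,0,-85],[0,0,0],5],[[0,0,-105],[0,0,0],5],[[0,0,-120],[0,0,0],5],[[0,0,-128],[0,0,0],5]]';python3 -m inch '[[[0,0,-4],[0,0,0],5],[[0,0,-4],[0,0,0],5]]'; python3 -c "
from h import *
go(.589,.163,.235)
print(status.observe()['wrist_force'])"
```

```text
time_s: 6.45
eef_pos: [0.5821, -0.1981, 0.3805]
orientation: [0.002, 0.233, 0.973, -0.0]
wrist_force: [0.3, -0.4, -4.1]
gripper_width: 0.0127
time_s: 6.65
eef_pos: [0.5821, -0.1982, 0.3847]
orientation: [0.002, 0.233, 0.973, -0.0]
wrist_force: [0.3, 0.2, -4.3]
gripper_width: 0.0129
grasp now [ 0.5827 -0.1984  0.2374] toolz [ 0.0041 -0.0016 -1.    ] tooly [0.453 0.892 0.   ]
shift mm [157.4 325.2   1.9] turn [ 0.0004  0.0044 -0.    ]
[ 0.29532351  0.16461378 -4.25123017]
```

```bash
python3 -m inch '[[[2,5,0],[0,0,0],5],[[9,18,0],[0,0,0],5],[[18,36,0],[0,0.002,0],5],[[28,58,0],[0,0.004,0],5],[[39,80,0],[0,0.004,0],5],[[49,101,0],[0,0.004,0],5],[[57,118,0],[0,0.004,0],5],[[63,130,0],[0,0.004,0],5]]';python3 -m inch '[[[9,18,0],[0,0,0],5],[[18,36,0],[0,0,0],5],[[28,58,0],[0,0,0],5],[[39,80,0],[0,0,0],5],[[50,102,0],[0,0,0],5],[[60,124,0],[0,0,0],5],[[68,140,0],[0,0,0],5],[[72,150,0],[0,0,0],5]]'; python3 -c "
from h import *
go(.589,.163,.235)
print(status.observe()['wrist_force'])"
```

```text
time_s: 7.45
eef_pos: [0.5845, -0.0506, 0.3838]
orientation: [-0.001, 0.231, 0.973, 0.001]
wrist_force: [-0.4, 0.5, -4.6]
gripper_width: 0.0128
time_s: 8.25
eef_pos: [0.5872, 0.1182, 0.3837]
orientation: [-0.001, 0.23, 0.973, 0.001]
wrist_force: [0.1, 0.3, -4.0]
gripper_width: 0.0128
grasp now [0.587  0.1186 0.2364] toolz [-0.0018  0.0022 -1.    ] tooly [0.448 0.894 0.001]
shift mm [18.5 40.8  1.5] turn [ 0.0012 -0.0026  0.    ]
[ 0.12139301  0.32470557 -4.01346654]
```

```bash
python3 - <<'E'
from h import *
d=grab("wrist"); cv2.imwrite("pics/w6.png",d["frame"][:,:,::-1])
d=grab("top"); cv2.imwrite("pics/t6.png",cv2.resize(d["frame"][120:260,200:400,::-1],None,fx=4,fy=4,interpolation=cv2.INTER_CUBIC))
E
```

```text
(no output)
```

View pics/w6.png

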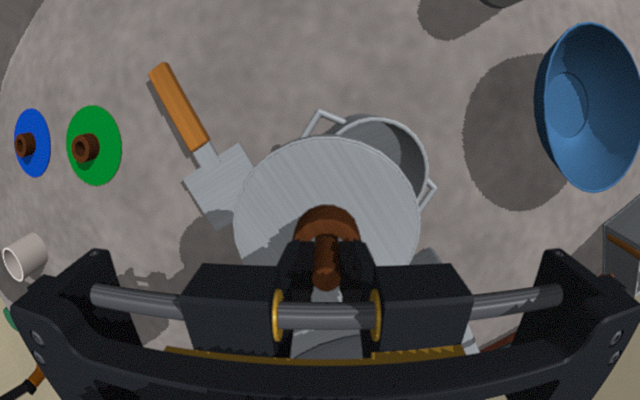

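View pics/t6.png

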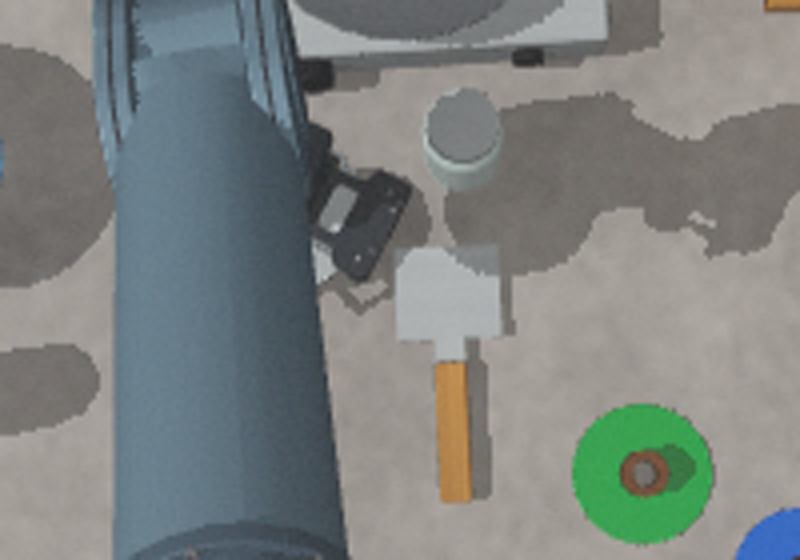

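The wrist view shows the pot rim's far arc at (350–430,115–200) beyond the cover, with the stem at (327,262). I measure pot minus lids in this one view.

```bash
cat >> h.py <<'E'
from scipy.optimize import least_squares
def wcloud(d):
    vv,uu=np.mgrid[0:400,0:640]; o,r=ray(d,uu.ravel(),vv.ravel()); cz=(r@d["R"].T)[:,2]; z=d["depth"].ravel()
    p=o+r*(z/np.where(abs(cz)<1e-3,1,cz))[:,None]; p[(z<=0)|(cz<.05)]=np.nan; return p.reshape(400,640,3)
def fixc(p,r,c0):
    return least_squares(lambda c: np.hypot(*(p-c).T)-r,c0,loss="soft_l1",f_scale=.001)
def edge(p,c0,sel,n=90):
    "outermost point per angle bin"
    a=np.arctan2(p[:,1]-c0[1],p[:,0]-c0[0]); rr=np.hypot(p[:,0]-c0[0],p[:,1]-c0[1]); out=[]
    for b in np.linspace(-np.pi,np.pi,n+1)[:-1]:
        k=(a>=b)&(a<b+2*np.pi/n)
        if k.sum()>2: out.append(p[k][np.argmax(rr[k])])
    return np.array(out)
def rimfit(d,P,c0=(.589,.163)):
    q=P.reshape(-1,3); q=q[~np.isnan(q[:,0])]
    s=q[(abs(q[:,2]-.0995)<.004)&(np.hypot(q[:,0]-c0[0],q[:,1]-c0[1])<.058)&(np.hypot(q[:,0]-c0[0],q[:,1]-c0[1])>.040)]
    f=fixc(s[:,:2],.048,np.array(c0)); print("rim n",len(s),"z",np.median(s[:,2]),"c",f.x.round(4),"rms",np.sqrt(np.mean(f.fun**2)).round(4)); return f.x,s
E
python3 - <<'E'
from h import *
d=grab("wrist"); P=wcloud(d)
rimfit(d,P)
p,R=tool(); g=p+R.apply([0,0,env.grip_depth]); 
q=P[100:300,220:430].reshape(-1,3); q=q[~np.isnan(q[:,0])]
h=q[:,2]-g[2]
s=q[(abs(h+.048)<.006)&(np.hypot(q[:,0]-g[0],q[:,1]-g[1])<.07)]; print("plate z rel grasp",np.median(s[:,2])-g[2],len(s))
e=edge(s[:,:2],g[:2],0); e=e[np.hypot(*(e-g[:2]).T)>.054]; f=fixc(e,.060,g[:2]); print("plate c",f.x,len(e),np.sqrt(np.mean(f.fun**2)), "grasp",g)
A=np.c_[s[:,:2]-s[:,:2].mean(0),np.ones(len(s))]; print("plate slope",np.linalg.lstsq(A,s[:,2],rcond=None)[0])
s=q[(abs(h-.006)<.004)&(np.hypot(q[:,0]-g[0],q[:,1]-g[1])<.02)]; print("stem",len(s),s.mean(0) if len(s) else 0)
E
```

```text
rim n 784 z 0.10024648911395603 c [0.5889 0.1657] rms 0.0012
plate z rel grasp -0.048139960225963646 16722
plate c [0.58681521 0.11924258] 57 0.00035212714707910913 grasp [0.5874663  0.11620352 0.23655554]
plate slope [-0.00173231  0.0049414   0.1884319 ]
stem 1162 [0.58290052 0.12002961 0.24211887]
```

```bash
python3 -m inch '[[[0,0,0],[0,0,0],5],[[0,0,0],[0,0,0],5]]'; python3 -c "
from h import *
go(.590,.165,.235)
go(.590,.165,.235)
d=grab('wrist'); P=wcloud(d);rimfit(d,P)
go(.590,.165,.235)"
```

```text
time_s: 8.6
eef_pos: [0.5877, 0.1146, 0.3838]
orientation: [-0.001, 0.232, 0.973, -0.0]
wrist_force: [-0.1, -0.2, -5.3]
gripper_width: 0.0129
grasp now [0.5875 0.1146 0.2365] toolz [-1.3e-03  3.0e-04 -1.0e+00] tooly [ 0.451  0.892 -0.   ]
shift mm [20.7 46.1  1.5] turn [-0.0004 -0.0013  0.    ]
grasp now [0.5875 0.1146 0.2365] toolz [-1.3e-03  3.0e-04 -1.0e+00] tooly [ 0.451  0.892 -0.   ]
shift mm [20.7 46.1  1.5] turn [-0.0004 -0.0013  0.    ]
rim n 810 z 0.10028089101193838 c [0.589  0.1655] rms 0.0012
grasp now [0.5875 0.1148 0.2365] toolz [-1.3e-03  5.0e-04 -1.0e+00] tooly [ 0.451  0.893 -0.   ]
shift mm [20.6 45.9  1.5] turn [-0.0002 -0.0014  0.    ]
```

```bash
python3 -m inch '[[[4,8,0],[0,0,0],5],[[9,20,0],[0,0,0],5],[[15,33,0],[0,0,0],5],[[19,42,0],[0,0,0],5],[[20.6,46,1.5],[0,0,0],5],[[20.6,46,1.5],[0,0,0],5],[[20.6,46,1.5],[0,0,0],5],[[20.6,46,1.5],[0,0,0],5]]'; python3 - <<'E'
from h import *
go(.590,.165,.235)
d=grab("wrist"); P=wcloud(d); cv2.imwrite("pics/w7.png",d["frame"][:,:,::-1])
p,R=tool(); g=p+R.apply([0,0,env.grip_depth]); 
q=P[100:300,220:430].reshape(-1,3); q=q[~np.isnan(q[:,0])]
h=q[:,2]-g[2]
s=q[(abs(h+.048)<.006)&(np.hypot(q[:,0]-g[0],q[:,1]-g[1])<.07)]; print("plate z rel grasp",np.median(s[:,2])-g[2],len(s))
e=edge(s[:,:2],g[:2],0); e=e[np.hypot(*(e-g[:2]).T)>.054]; f=fixc(e,.060,g[:2]); print("plate c",f.x,len(e),np.sqrt(np.mean(f.fun**2)), "grasp",g)
go(.590,.165,.235)
E
```

```text
time_s: 9.45
eef_pos: [0.5902, 0.1643, 0.3823]
orientation: [-0.001, 0.232, 0.973, -0.0]
wrist_force: [-0.2, -0.2, -4.6]
gripper_width: 0.0127
grasp now [0.59   0.1642 0.235 ] toolz [-1.3e-03 -1.0e-04 -1.0e+00] tooly [ 0.452  0.892 -0.001]
shift mm [0.5 0.6 0. ] turn [-0.0007 -0.0011  0.    ]
plate z rel grasp -0.04814277821112414 16707
plate c [0.58946454 0.16522809] 58 0.000723420363215754 grasp [0.58999844 0.16433943 0.23510631]
grasp now [0.59   0.1643 0.2351] toolz [-1.2e-03  1.0e-04 -1.0e+00] tooly [ 0.452  0.892 -0.   ]
shift mm [0.5 0.5 0.1] turn [-0.0005 -0.0011  0.    ]
```

View pics/w7.png

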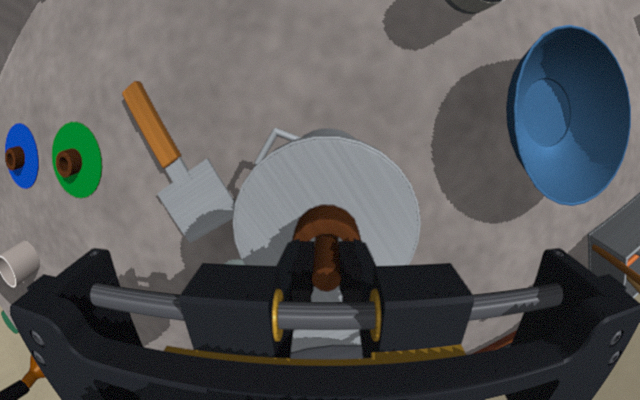

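The cover plate centre (0.5895,0.1652) is within about 0.6 mm of the pot rim centre (0.589,0.1656). Lowering to just above the rim.

```bash
python3 -m inch '[[[0,0,5],[0,0,0],5],[[0,0,15],[0,0,0],5],[[0,0,27],[0,0,0],5],[[0,0,39],[0,0,0],5],[[0,0,48],[0,0,0],5],[[0,0,54],[0,0,0],5],[[0,0,57],[0,0,0],5],[[0,0,57],[0,0,0],5]]'; python3 - <<'E'
from h import *
go(.590,.165,.155)
print(status.observe()['wrist_force'])
d=grab("side"); cv2.imwrite("pics/s8.png",cv2.resize(d["frame"][90:210,250:410,::-1],None,fx=5,fy=5,interpolation=cv2.INTER_CUBIC))
E
```

```text
time_s: 10.3
eef_pos: [0.5901, 0.1643, 0.325]
orientation: [-0.001, 0.232, 0.973, -0.0]
wrist_force: [-0.0, -0.3, -3.7]
gripper_width: 0.0127
grasp now [0.5898 0.1643 0.1777] toolz [-1.6e-03 -2.0e-04 -1.0e+00] tooly [ 0.452  0.892 -0.001]
shift mm [ 0.3  0.6 22.7] turn [-0.0009 -0.0014  0.    ]
[-0.01925898 -0.26232977 -3.65010723]
```

View pics/s8.png

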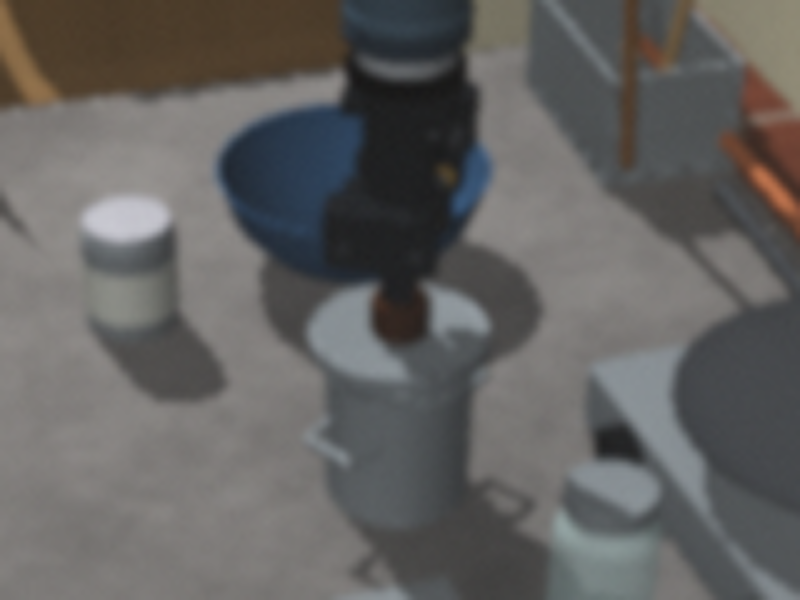

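Side view: the lid at (400,330) is centred over the pot at (400,450). Continuing down gently.

```bash
python3 -m inch '[[[0,0,2],[0,0,0],5],[[0,0,4],[0,0,0],5],[[0,0,6],[0,0,0],5],[[0,0,8],[0,0,0],5],[[0,0,10],[0,0,0],5],[[0,0,11],[0,0,0],5],[[0,0,12],[0,0,0],5],[[0,0,12],[0,0,0],5]]'; python3 -m inch '[[[0,0,1.5],[0,0,0],5],[[0,0,3],[0,0,0],5],[[0,0,4.5],[0,0,0],5],[[0,0,6],[0,0,0],5],[[0,0,6],[0,0,0],5],[[0,0,6],[0,0,0],5]]'; python3 - <<'E'
from h import *
go(.590,.165,.155)
print(status.observe()['wrist_force'])
E
```

```text
time_s: 11.15
eef_pos: [0.5902, 0.1644, 0.3134]
orientation: [-0.001, 0.232, 0.973, -0.0]
wrist_force: [-1.0, 0.0, -5.6]
gripper_width: 0.0129
time_s: 11.75
eef_pos: [0.5902, 0.1644, 0.3073]
orientation: [-0.001, 0.232, 0.973, -0.0]
wrist_force: [-0.3, 0.0, -4.5]
gripper_width: 0.0127
grasp now [0.59   0.1644 0.16  ] toolz [-0.0012 -0.     -1.    ] tooly [ 0.452  0.892 -0.001]
shift mm [0.4 0.5 5. ] turn [-0.0006 -0.0011  0.    ]
[-0.30154742  0.02896999 -4.46353325]
```

```bash
python3 -m inch '[[[0,0,1],[0,0,0],5],[[0,0,2],[0,0,0],5],[[0,0,3],[0,0,0],5],[[0,0,3.6],[0,0,0],5],[[0,0,4.2],[0,0,0],5],[[0,0,4.2],[0,0,0],5]]'; python3 -m inch '[[[0,0,0.5],[0,0,0],5],[[0,0,1],[0,0,0],5],[[0,0,1],[0,0,0],5]]'
```

```text
time_s: 12.35
eef_pos: [0.5902, 0.1643, 0.3031]
orientation: [-0.001, 0.232, 0.973, -0.0]
wrist_force: [0.7, -0.1, -4.6]
gripper_width: 0.0129
time_s: 12.65
eef_pos: [0.5902, 0.1643, 0.303]
orientation: [-0.001, 0.232, 0.973, 0.0]
wrist_force: [-2.8, 0.0, 4.9]
gripper_width: 0.0132
```

Contact at TCP z 0.303, which puts the foot at about 0.0826 (home is 0.082), with a push of about 9 N. I check the plate height and level before letting go.

```bash
python3 - <<'E'
from h import *
d=grab("wrist"); P=wcloud(d)
c=np.array([.5895,.165]); q=P[80:300,200:450].reshape(-1,3); q=q[~np.isnan(q[:,0])]
s=q[(abs(q[:,2]-.107)<.006)&(np.hypot(*(q[:,:2]-c).T)<.07)]
A=np.c_[s[:,:2]-c,np.ones(len(s))]; print("plate z",np.median(s[:,2]),"slope",np.linalg.lstsq(A,s[:,2],rcond=None)[0])
e=edge(s[:,:2],c,0); e=e[np.hypot(*(e-c).T)>.054]; f=fixc(e,.060,c); print("plate c",f.x)
print(status.observe()["wrist_force"]); go(.59,.165,.155)
E
```

```text
plate z 0.10758636610503516 slope [ 0.00104471 -0.00051955  0.10761071]
plate c [0.58961032 0.16525869]
[-3.62168695 -0.87640558  5.5347005 ]
grasp now [0.5901 0.1643 0.1557] toolz [-1.1e-03  3.0e-04 -1.0e+00] tooly [ 0.452  0.892 -0.   ]
shift mm [0.5 0.5 0.7] turn [-0.0002 -0.0011  0.    ]
```

Plate z is 0.1076 against 0.107 expected, and it is level, so the strainer is home. Opening in place.

```bash
python3 -m inch '[[[0,0,0],[0,0,0],20],[[0,0,0],[0,0,0],30],[[0,0,0],[0,0,0],50],[[0,0,0],[0,0,0],70],[[0,0,0],[0,0,0],80],[[0,0,0],[0,0,0],80],[[0,0,0],[0,0,0],80],[[0,0,0],[0,0,0],80]]'; python3 -m inch '[[[0,0,0],[0,0,0],80],[[0,0,0],[0,0,0],80]]'; python3 - <<'E'
from h import *
d=grab("wrist"); P=wcloud(d); cv2.imwrite("pics/w9.png",d["frame"][:,:,::-1])
c=np.array([.5895,.165]); q=P[80:330,200:450].reshape(-1,3); q=q[~np.isnan(q[:,0])]
s=q[(abs(q[:,2]-.107)<.006)&(np.hypot(*(q[:,:2]-c).T)<.07)]
A=np.c_[s[:,:2]-c,np.ones(len(s))]; print("plate z",np.median(s[:,2]),"slope",np.linalg.lstsq(A,s[:,2],rcond=None)[0])
e=edge(s[:,:2],c,0); e=e[np.hypot(*(e-c).T)>.054]; f=fixc(e,.060,c); print("plate c",f.x)
for nm,z,r in(("collar",.133,.024),("stem",.161,.012)):
    s=q[(abs(q[:,2]-z)<.004)&(np.hypot(*(q[:,:2]-c).T)<r)]
    print(nm,len(s),np.median(s[:,2]) if len(s) else 0,cv2.minEnclosingCircle(s[:,:2].astype(np.float32)) if len(s) else 0)
go(.59,.165,.129)
E
```

```text
time_s: 13.5
eef_pos: [0.5902, 0.1643, 0.3029]
orientation: [-0.001, 0.232, 0.973, 0.0]
wrist_force: [0.0, -0.1, -0.2]
gripper_width: 0.0741
time_s: 13.7
eef_pos: [0.5902, 0.1643, 0.3029]
orientation: [-0.001, 0.232, 0.973, -0.0]
wrist_force: [-0.5, -0.6, 0.8]
gripper_width: 0.0797
plate z 0.10759242702288632 slope [3.75184315e-04 3.59589052e-05 1.07595001e-01]
plate c [0.58927661 0.16536078]
collar 2410 0.13337628132954793 ((0.5892784595489502, 0.16562321782112122), 0.02023577131330967)
stem 669 0.1613409110115789 ((0.5895318984985352, 0.165289968252182), 0.00686356145888567)
grasp now [0.5901 0.1644 0.1556] toolz [-1.e-03  3.e-04 -1.e+00] tooly [ 0.452  0.892 -0.   ]
shift mm [ 0.5  0.5 26.6] turn [-0.0002 -0.001   0.    ]
```

View pics/w9.png

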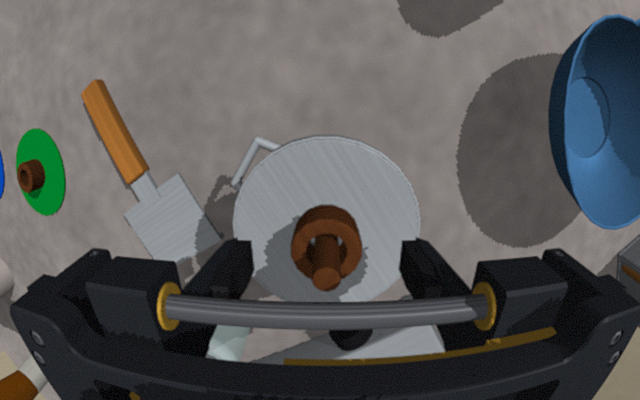

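The strainer is home and released: stem tip at z 0.1613 (161 expected), plate level, collar concentric with the stem. I descend around the collar, keeping the tips about 3.5 mm above the plate.

```bash
python3 -m inch '[[[0,0,4],[0,0,0],80],[[0.3,0.2,10],[0,0,0],80],[[0.5,0.3,16],[0,0,0],80],[[0.5,0.3,21],[0,0,0],80],[[0.5,0.3,24],[0,0,0],80],[[0.5,0.3,25.3],[0,0,0],80],[[0.5,0.3,25.3],[0,0,0],80]]' 30; python3 - <<'E'
from h import *
go(.59,.165,.130); print(status.observe()["wrist_force"])
d=grab("wrist"); cv2.imwrite("pics/w10.png",d["frame"][:,:,::-1])
E
```

```text
time_s: 14.45
eef_pos: [0.5899, 0.1648, 0.2775]
orientation: [-0.001, 0.232, 0.973, -0.0]
wrist_force: [1.3, 0.0, -0.2]
gripper_width: 0.0804
grasp now [0.5897 0.1648 0.1302] toolz [-1.2e-03  1.0e-04 -1.0e+00] tooly [ 0.452  0.892 -0.   ]
shift mm [-0.   0.2  0.2] turn [-0.0004 -0.0012  0.    ]
[ 1.26795284  0.00674575 -0.19712688]
```

View pics/w10.png

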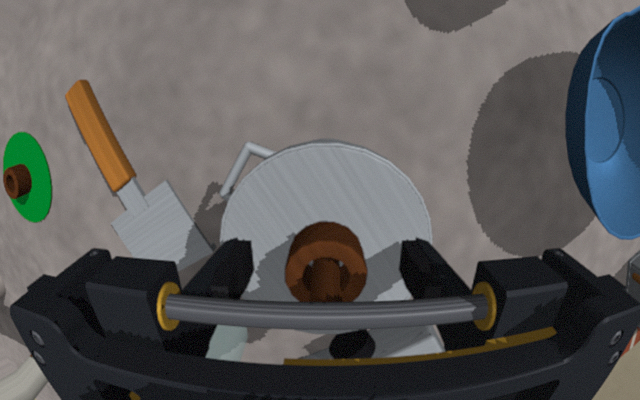

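The collar at (326,262) sits midway between the fingers, with no contact force. Closing on it.

```bash
python3 -m inch '[[[0,0,0],[0,0,0],60],[[0,0,0],[0,0,0],48],[[0,0,0],[0,0,0],44],[[0,0,0],[0,0,0],40],[[0,0,0],[0,0,0],35],[[0,0,0],[0,0,0],30],[[0,0,0],[0,0,0],30],[[0,0,0],[0,0,0],30]]' 30; python3 -m inch '[[[0,0,0],[0,0,0],30],[[0,0,0],[0,0,0],30],[[0,0,0],[0,0,0],30]]'; python3 -c "
from h import *
go(.59,.165,.23); print(status.observe()['wrist_force'])"
```

```text
time_s: 15.3
eef_pos: [0.59, 0.1648, 0.2777]
orientation: [-0.0, 0.232, 0.973, -0.0]
wrist_force: [-0.2, 0.5, 0.5]
gripper_width: 0.039
time_s: 15.6
eef_pos: [0.59, 0.1648, 0.2777]
orientation: [-0.0, 0.232, 0.973, 0.0]
wrist_force: [-0.8, -0.0, 0.2]
gripper_width: 0.0387
grasp now [0.5898 0.1648 0.1304] toolz [-1.e-03  3.e-04 -1.e+00] tooly [ 0.452  0.892 -0.   ]
shift mm [  0.2   0.2 -99.6] turn [-0.0002 -0.001   0.    ]
[-0.84563719 -0.0495777   0.15031737]
```

Gripped at 38.7 mm, the same −1.3 mm reading bias as on the stem. Lifting straight up, slowly while the stem is in the hole.

```bash
python3 -m inch '[[[0,0,-1],[0,0,0],30],[[0,0,-3],[0,0,0],30],[[0,0,-6],[0,0,0],30],[[0,0,-10],[0,0,0],30],[[0,0,-15],[0,0,0],30],[[0,0,-20],[0,0,0],30],[[0,0,-23],[0,0,0],30],[[0,0,-24],[0,0,0],30]]'; python3 -m inch '[[[0,0,-3],[0,0,0],30],[[0,0,-9],[0,0,0],30],[[0,0,-17],[0,0,0],30],[[0,0,-26],[0,0,0],30],[[0,0,-35],[0,0,0],30],[[0,0,-43],[0,0,0],30],[[0,0,-48],[0,0,0],30],[[0,0,-50],[0,0,0],30]]'; python3 -m inch '[[[0,0,-4],[0,0,0],30],[[0,0,-11],[0,0,0],30],[[0,0,-19],[0,0,0],30],[[0,0,-26],[0,0,0],30],[[0,0,-32],[0,0,0],30],[[0,0,-35],[0,0,0],30],[[0,0,-36],[0,0,0],30],[[0,0,-36],[0,0,0],30]]'; python3 - <<'E'
from h import *
go(.59,.165,.24); print(status.observe()["wrist_force"],status.observe()["gripper_width"])
for n in("side","wrist"):
    d=grab(n); f=d["frame"][:,:,::-1]
    if n=="side": f=cv2.resize(f[60:210,240:420],None,fx=4,fy=4,interpolation=cv2.INTER_CUBIC)
    cv2.imwrite(f"pics/{n}11.png",f)
E
```

```text
time_s: 16.4
eef_pos: [0.5902, 0.1648, 0.3023]
orientation: [-0.0, 0.232, 0.973, 0.0]
wrist_force: [0.6, 0.6, -3.3]
gripper_width: 0.0386
time_s: 17.2
eef_pos: [0.5903, 0.1648, 0.3531]
orientation: [0.0, 0.232, 0.973, 0.001]
wrist_force: [-0.2, -0.4, -2.4]
gripper_width: 0.0387
time_s: 18.0
eef_pos: [0.5902, 0.1648, 0.3891]
orientation: [0.0, 0.232, 0.973, 0.001]
wrist_force: [1.2, 0.0, -2.3]
gripper_width: 0.0385
grasp now [0.5903 0.1649 0.2418] toolz [ 7.e-04  9.e-04 -1.e+00] tooly [0.452 0.892 0.001]
shift mm [0.3 0.1 1.8] turn [ 0.0011  0.0002 -0.    ]
[ 1.15906558  0.01791792 -2.30209989] 0.0385006610071712
```

View pics/side11.png

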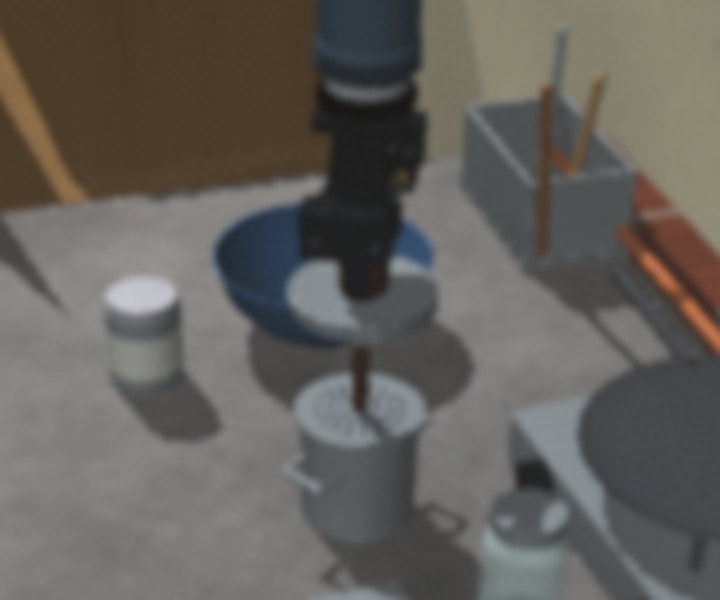

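View pics/wrist11.png

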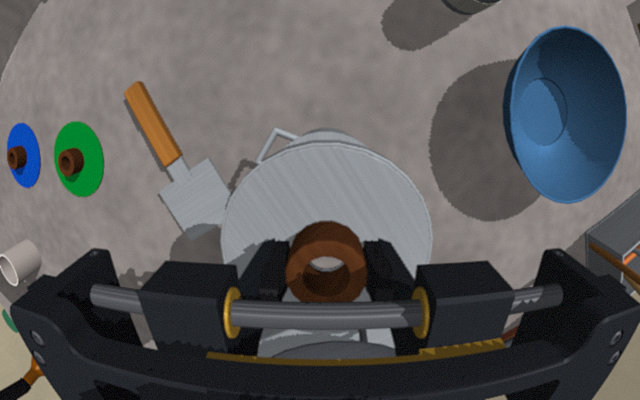

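The cover is held level at side (365,295). The strainer sits in the pot at (360,410) with its stem standing free below the rim of the cover. One numeric check after a short settle.

```bash
python3 -m inch '[[[0,0,0],[0,0,0],30],[[0,0,0],[0,0,0],30],[[0,0,0],[0,0,0],30],[[0,0,0],[0,0,0],30],[[0,0,0],[0,0,0],30],[[0,0,0],[0,0,0],30]]'; python3 - <<'E'
from h import *
np.set_printoptions(precision=4,suppress=True)
d=grab("side"); P=cloud(d)[110:210,280:380].reshape(-1,3); c=np.array([.589,.1645])
P=P[np.hypot(*(P[:,:2]-c).T)<.07]
s=P[(abs(P[:,2]-.104)<.005)&(np.hypot(*(P[:,:2]-c).T)<.05)]; A=np.c_[s[:,:2]-c,np.ones(len(s))]
print("flange",len(s),np.median(s[:,2]),np.linalg.lstsq(A,s[:,2],rcond=None)[0])
s=P[(abs(P[:,2]-.104)<.006)]; print("flange circle",cv2.minEnclosingCircle(s[:,:2].astype(np.float32)))
s=P[(P[:,2]>.12)&(P[:,2]<.19)]; print("stem",len(s),s.mean(0),s[:,2].max())
d=grab("wrist"); W=wcloud(d)[80:330,200:450].reshape(-1,3); W=W[~np.isnan(W[:,0])]
s=W[(abs(W[:,2]-.219)<.008)&(np.hypot(*(W[:,:2]-c).T)<.07)]; A=np.c_[s[:,:2]-c,np.ones(len(s))]; print("cover plate",np.linalg.lstsq(A,s[:,2],rcond=None)[0])
o=status.observe(); print(o["wrist_force"],o["gripper_width"],np.abs(o["dq"]).max(),o["time_s"],o["eef_pos"])
E
```

```text
time_s: 18.7
eef_pos: [0.5901, 0.1648, 0.3888]
orientation: [0.0, 0.232, 0.973, 0.0]
wrist_force: [0.3, 0.5, -2.4]
gripper_width: 0.0389
flange 355 0.10300659239558457 [-0.0066 -0.0042  0.103 ]
flange circle ((0.593429446220398, 0.16178233921527863), 0.058237701654434204)
stem 57 [0.5912 0.1592 0.143 ] 0.16309867467984374
cover plate [ 0.0147 -0.0059  0.2192]
[-0.6064 -0.3895 -2.2012] 0.03882810206751371 0.0030807862123719875 18.8 [0.5901 0.1648 0.3888]
```

Strainer flange z is 0.103 and flat, the cover plate is at 0.219 (112 mm above its nested place) and level, and the arm is still. Handing in.

```bash
python3 -c "
from station import ticket
print(ticket.close_job())"
```

```text
the job is handed in; nothing more can be done
None
```

I lowered both lids together by the stem onto the pot and let go once the strainer was home. I then lifted the cover by its collar and handed the job in at about 19 s, still holding the cover level above the pot. No verdict was reported.

- **Seating:** the strainer touched the pot with a push of about 9 N. After release, the stem tip was at z 0.1613 (0.161 expected) and the cover plate was level at 0.1076 (0.107 expected).
- **Final state:** the cover is 112 mm above its nested place, within about 1–2 mm of the pot axis, tilted about 0.016 rad, with 2.2–2.4 N on the wrist. The side view shows the stem standing free below it. The strainer flange reads 0.103 against 0.104 expected, with a tilt of about 0.008 rad.
- **Disagreements:** the side camera put the flange centre about 4–5 mm from the pot position the wrist camera gave. I put this down to calibration and seeing only one side of the parts. The gripper width reads about 1.3 mm under the true diameters.
- **Not measured:** I did not measure whether the pot or the bystanders had moved. The pictures showed no sign of it.

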